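# Lay the card tray down against the carton

### The arm

A 7-joint arm with a two-finger parallel gripper is mounted at the origin on the work surface. World frame = base frame: x ahead of the robot, y to its left, z up, the work surface at z = 0. Lengths are in m, angles in rad, forces in N, time in s.
With the tool pointing down it reaches from about 0.4 to 0.85 m from the base axis. Payload 4.5 kg.
Tool frame: the origin (TCP) lies between the finger pads; the fingertips stand 25 mm ahead of it and the grasp point (between the pads) lies 6 mm ahead of it; z points along the fingers, x is the direction in which the jaws open and shut, and the axes are right-handed (so a half turn about z gives the same grasp; the last joint's range is limited). The gripper opens to 85 mm and grips with 20 to 120 N. Pads are 22 mm wide; open, the fingers measure 114 mm over their backs; the gripper's body (76 mm by 85 mm) begins 54 mm behind the grasp point. The pads swing forward as they close: fully open they stand 13 mm farther back than shut.
Start: joints at [-1.231, 0.689, -0.195, 1.565, 0.157, 0.902, -0.215], TCP at [0.188, 0.596, 0.256] pointing down, gripper open.
Joint ranges: [-3.01, 3.01], [-0.46, 2.08], [-1.47, 1.51], [0.13, 2.56], [-1, 4.14], [0.04, 2.09], [-2.66, 2.66]. Speed limits (rad/s): [2.57, 2.57, 3.14, 3.14, 3.14, 3.14, 3.14].

### API

Orientations are given as a unit quaternion [x, y, z, w].
In Python, from bench import monitor, camera, robot, models gives the robot as it stands.
- The arm moves only by the shell command python3 -m creep 'ROWS' [FORCE]. ROWS is text: rows parted by semicolons, each of 7 numbers parted by spaces: the turn, a rotation vector about the tool's x, y, z in degrees, then the shift along the tool's x, y, z in cm, then the closure in counts, from 0 (fully open) to 255 (shut). A call has 1 to 10 rows; each row shifts and turns the commanded pose from where the row before left it, along the tool's axes as they then stand; what a row does not reach is not made up. A row lasts 1/8 s, in which the tool goes at most 62.5 mm and 10.7 degrees, less where a joint would pass 70% of its speed; a pose out of reach is approached as far as the arm can. A call is refused whole if a number of a shift passes 6.25 or a number of a turn 10.7, either way. A call with a gripper value outside its range is refused whole. The fingers move at their own pace and stop on an object; FORCE is the grip in N (left out, the last holds). Time passes only in rows, so rows that do not move let the fingers close. It gives the time, the measured TCP pose, the force and the opening at its end, in the units of the state.
- monitor.sense(): the state, without advancing time (a new reading comes with each control period).
- camera(name): name is "scene" or "side" or "wrist"; returns a dict with "color" (420x560x3 uint8, red, green, blue), "depth" (420x560 float32, m along the optical axis (not along the pixel's ray), 0 where there is no reading), "fov_y" (degrees; the focal length in pixels is half the picture's height over the tangent of half this angle, whatever the lens; pixels are square), "cx", "cy" (the principal point, pixels), "cam_to_world" (4x4, takes a point from camera to world coordinates). Camera axes: x right, y up, looking along -z (the intrinsics and any distortion apply to the point x, -y, -z); pixel columns grow to the right and rows downward; lengths in m; the calibration is good to about 2 mm. The wrist camera is an equidistant fisheye: a pixel r from the principal point sees the ray r / f radians off the axis. A picture is of the moment at which its call begins.
- robot.hand_in(): hands the job in, once; it reports no verdict.
Trained networks look in the newest picture that a camera, given by its name, has taken for a name from the list of things; names that differ only in an ending like _2 or _b are one class to them, and where a whole thing is asked for, a point or a joint stands for the part that bears it (a point fixed in the world has none). Each returns a list of dicts, best first, with "score" (0 to 1); they miss things now and then, are a little off and sometimes report something else, mostly with a low value. They report only what shows in the picture. A call takes as long as a camera call. They do not tell look-alikes from the thing itself.
- models.trace(camera, label): "region" (420x560 bool, what is visible of it) and "box" ([centre column, centre row, width, height] in pixels, round what is visible of it).
- models.mark_of(camera, label): "uv" ([column, row] in pixels: a listed point, or the origin of a listed thing).
The state is a dict: "time": time; "joints": joint angles; "joint_vel": joint speeds; "tau": joint torques, N m; "tool_pos": TCP position; "ee_rot": TCP orientation; "force": force on the tool from outside, world axes, zero at the start; "wrist_torque": the same for the moment, N m; "gripper_width": opening from 0.0 (shut) to 1.0 (fully open).
Only numpy, scipy, OpenCV 4.12 (cv2) and the standard library are available. Lean on these libraries where they do the work, as an engineer would, in place of code of your own. Each camera call takes 0.05 s, during which the arm holds its last target.

### The job

At the race registration desk the blue card tray stands on its short end: push its top so that it tips over towards the cardboard carton and lies flat on its floor, open side up, then push it along the desk until its end sits flush against the carton's plain side. Only push it with the fingers: do not pick it up or turn it onto its face, and leave the cup, tape roll and marker where they are.

Things in the scene. Friction and masses are not known exactly. Their poses are not given: they have to be found in the camera images.
- tray: Blue open card tray, 160 long x 115 wide x 50 mm deep, walls 4 mm, 0.2 to 0.42 kg, loose. Starts standing on a short end, 160 mm tall. Origin: centre of that end. Axes: z along its length (up at start); y out through the underside of its floor (level at start, roughly towards the carton; straight down once laid flat); open side -y; x across its width. Foot print at start 115 (x) by 50 mm (y).
- tray_foot (a point): Middle of the edge between the floor's underside and the end it starts standing on (25 mm along tray y from its origin). Pushed near its top from the open side, the tray tips about this edge, falling freely once leaned some 15 degrees; it then lies 40 to 90 mm short of the carton. The edge stays on the desk throughout.
- tray_lead (a point): Centre of the outer face of the tray's other short end (160 mm along tray z from its origin): on top at the start; once laid it is the end nearest the carton, 25 mm above the desk.
- carton: Heavy fixed cardboard carton, 340 long (its x), 240 deep (its y), 130 mm high, full of paper stacks, a flap open on its far (+y) side. Origin: on the desk at the foot of its plain side, half-way along it. The plain side is the upright plane y = 0 of its frame and looks to -y, towards the tray. z is up.
- cup: White cup, 76 mm across, 65 mm high, loose; leave it alone. Origin: centre of its foot.
- tape: Yellow tape roll standing flat, a ring 84 mm across, 48 mm high, loose; leave it alone. Origin: centre of its underside.
- marker: Black marker with red cap, 12 x 130 x 12 mm, lying on the desk along its y, loose; leave it alone. Origin: middle of its underside.
Mind the look-alikes: they are no part of the job. Several things look just like the tray: the one meant starts farthest from the robot's base.

How it is judged:
By the outcome, as a careful person would: the job done as asked, in the order asked, and still so for the second after the job is handed in, with the robot touching nothing.
It also fails if it takes over 48 s, if anything falls off the work surface, if the arm or the gripper's body presses on something with over 40 N, if the wrist force passes 120 N, or if a joint passes its speed limit or range.

## Working session

There is one attempt and no reset: what is moved stays moved. The work goes in short steps, Python scripts to look and compute and a shell command to move; the robot and the scene stay as the last step left them, time stands still between calls to the robot, and variables do not carry over. Pictures are saved under pics/ and viewed, and the job is handed in when it is done.

```bash
mkdir -p pics; ls
cat > h.py <<'E'
import numpy as np, cv2
from bench import monitor, camera, robot, models
def shot(name,fn):
    c=camera(name); cv2.imwrite('pics/'+fn,c['color'][:,:,::-1]); return c
def pts(c):
    d=c['depth']; H,W=d.shape; f=H/2/np.tan(np.radians(c['fov_y'])/2)
    v,u=np.mgrid[0:H,0:W]; x=(u-c['cx'])/f*d; y=(v-c['cy'])/f*d
    P=np.stack([x,-y,-d,np.ones_like(d)],-1)@c['cam_to_world'].T
    P=P[...,:3].copy(); P[d==0]=np.nan; return P
E
python3 - <<'E'
from h import *
for n in ('scene','side'):
    c=shot(n,n+'0.png'); np.savez('pics/'+n+'0.npz',P=pts(c))
    print(n,c['cam_to_world'].round(3).tolist(),c['fov_y'],c['cx'],c['cy'])
    for l in ('tray','tray_foot','tray_lead','carton','cup','tape','marker'):
        for r in models.mark_of(n,l): 
            u,v=map(int,np.round(r['uv'])); print(l,r['score'],u,v,pts(c)[min(v,419),min(u,559)].round(3))
s=monitor.sense();print(s)
E
```

```text
pics
scene [[-0.383, -0.784, 0.488, 1.02], [0.924, -0.331, 0.192, 0.164], [0.011, 0.524, 0.851, 0.971], [0.0, 0.0, 0.0, 1.0]] 42.373966442372364 278.08016700711073 201.14958919952156
tray 0.75 223 248 [ 0.658 -0.08   0.117]
tray 0.69 188 174 [ 0.518 -0.227  0.076]
tray 0.61 234 249 [ 0.603 -0.092  0.004]
tray_foot 0.93 179 179 [ 0.493 -0.274 -0.003]
tray_foot 0.57 265 148 [ 0.349 -0.133  0.005]
tray_lead 0.83 269 90 [ 0.321 -0.135  0.161]
tray_lead 0.81 179 123 [ 0.467 -0.261  0.16 ]
tray_lead 0.63 212 208 [ 0.613 -0.119  0.159]
carton 0.66 350 282 [0.579 0.144 0.001]
tape 0.57 291 352 [ 0.748  0.089 -0.001]
marker 0.94 279 189 [ 0.443 -0.061  0.014]
side [[-0.929, 0.245, -0.276, 0.327], [-0.369, -0.611, 0.7, 0.583], [0.003, 0.753, 0.659, 0.713], [0.0, 0.0, 0.0, 1.0]] 43.01605983176944 279.2445299251319 211.73633475602531
tray 0.86 428 265 [ 0.321 -0.081  0.057]
tray 0.79 273 232 [ 0.606 -0.093  0.023]
tray 0.78 365 210 [ 0.466 -0.243  0.002]
tray_foot 0.81 413 262 [ 0.347 -0.136  0.001]
tray_foot 0.79 275 240 [ 0.602 -0.092  0.004]
tray_foot 0.63 355 200 [ 0.479 -0.195  0.062]
tray_
[... 290 characters left out ...]
.011]
{'time': 0.8, 'joints': array([-1.23121915,  0.68907284, -0.19457589,  1.56527366,  0.15730157,
        0.90250705, -0.2150953 ]), 'joint_vel': array([-0.00135351,  0.0006866 , -0.00041981,  0.00024729, -0.00150158,
       -0.00060449,  0.00025815]), 'tau': array([-1.26063933e-03, -5.39487004e+01, -1.26652502e+00, -1.58875823e+01,
        1.01453185e-02,  1.49426349e-03, -1.93210568e-06]), 'tool_pos': array([0.18814574, 0.59604621, 0.25634011]), 'ee_rot': array([ 8.06544629e-01,  5.91173204e-01,  5.03096810e-05, -3.42104122e-05]), 'force': array([-0.19600319,  1.05545548, -1.25885951]), 'wrist_torque': array([-0.00766546, -0.01414695, -0.03033944]), 'gripper_width': 1.0005874597475364}
```

View pics/scene0.png

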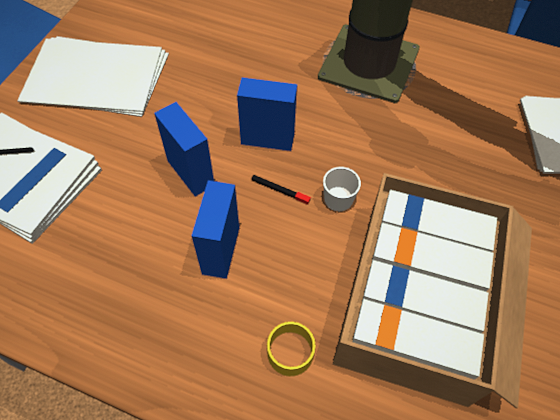

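View pics/side0.png

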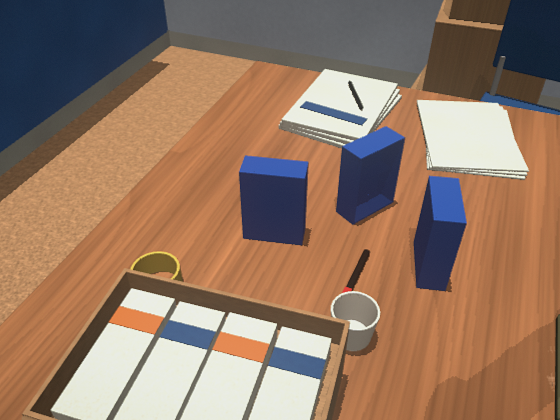

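Three look-alikes stand in the scene picture: A at (267,110), B at (185,145) and C at (215,230). C is at about (0.61,-0.115), 0.62 m from the base, against about 0.53 m for B and 0.35 m for A, so C is the one meant. I'll confirm that in a crop and measure the geometry.

Run:
```python
from h import *
for n,b in (('scene',(150,320,150,320)),('side',(130,260,200,420))):
    im=cv2.imread(f'pics/{n}0.png')[b[0]:b[1],b[2]:b[3]]; cv2.imwrite(f'pics/crop_{n}.png',cv2.resize(im,None,fx=3,fy=3))
a=np.load('pics/scene0.npz')['P'];b=np.load('pics/side0.npz')['P']
P=np.vstack([a.reshape(-1,3),b.reshape(-1,3)])
P=P[~np.isnan(P[:,0])]
for nm,c in (('A',(.321,-.136)),('B',(.468,-.257)),('C',(.61,-.115))):
    q=P[(np.hypot(P[:,0]-c[0],P[:,1]-c[1])<.08)&(P[:,2]>.15)&(P[:,2]<.17)]
    r=cv2.minAreaRect(q[:,:2].astype(np.float32)*1000); print(nm,len(q),r,cv2.boxPoints(r).round(1).tolist(),q[:,2].mean())
# carton top rim, plain side
for n,X in (('scene',a),('side',b)):
    X=X.reshape(-1,3); q=X[(X[:,2]>.123)&(X[:,2]<.137)&(X[:,1]>.05)&(X[:,0]>.25)]
    r=cv2.minAreaRect(q[:,:2].astype(np.float32)*1000); print(n,'carton top',r,cv2.boxPoints(r).round(0).tolist())
X=a.reshape(-1,3); q=X[(X[:,2]>.02)&(X[:,2]<.12)&(X[:,1]>.06)&(X[:,1]<.25)&(X[:,0]>.45)&(X[:,0]<.75)]
print(len(q), q.min(0),q.max(0))
# per x bin min y
for x in np.arange(.36,.78,.03):
    s=X[(abs(X[:,0]-x)<.01)&(X[:,2]>.07)&(X[:,2]<.128)&(X[:,1]>.03)]
    if len(s): print(round(x,2),np.percentile(s[:,1],[2,10,30]).round(3))
for nm,c,h in (('cup',(.42,.07),.06),('tape',(.74,.06),.043)):
    q=P[(np.hypot(P[:,0]-c[0],P[:,1]-c[1])<.09)&(P[:,2]>h-.004)&(P[:,2]<h+.008)&(P[:,1]<.14)]
    print(nm,len(q),q.min(0),q.max(0))
```

```text
A 2852 ((321.366455078125, -139.51133728027344), (55.29220962524414, 119.15602111816406), 12.980973243713379) [[281.0, -87.69999694824219], [307.79998779296875, -203.8000030517578], [361.70001220703125, -191.39999389648438], [334.8999938964844, -75.19999694824219]] 0.15875190579491139
B 2444 ((470.8316345214844, -256.4241943359375), (120.11918640136719, 53.42240524291992), 58.94541931152344) [[417.0, -294.1000061035156], [462.70001220703125, -321.70001220703125], [524.7000122070312, -218.8000030517578], [478.8999938964844, -191.1999969482422]] 0.15880708278510564
C 3162 ((614.2919921875, -114.35899353027344), (117.57479858398438, 56.48457336425781), 12.715774536132812) [[550.7000122070312, -99.69999694824219], [563.2000122070312, -154.8000030517578], [677.9000244140625, -129.0], [665.4000244140625, -73.9000015258789]] 0.15872277159351728
scene carton top ((560.0121459960938, 272.5877990722656), (344.6889343261719, 247.1311492919922), 5.047271251678467) [[377.0, 381.0], [399.0, 134.0], [743.0, 165.0], [721.0, 411.0]]
side carton top ((560.3569946289062, 269.6004333496094), (340.93707275390625, 245.45664978027344), 5.106530666351318) [[380.0, 377.0], [401.0, 132.0], [741.0, 163.0], [719.0, 407.0]]
9194 [0.45008011 0.06019297 0.02011418] [0.74980911 0.24999564 0.11998158]
0.39 [0.217 0.24  0.277]
0.42 [0.147 0.177 0.245]
0.45 [0.151 0.174 0.23 ]
0.48 [0.152 0.172 0.224]
0.51 [0.156 0.179 0.236]
0.54 [0.159 0.182 0.241]
0.57 [0.161 0.182 0.233]
0.6 [0.163 0.186 0.242]
0.63 [0.166 0.189 0.241]
0.66 [0.168 0.191 0.248]
0.69 [0.173 0.195 0.252]
0.72 [0.177 0.202 0.27 ]
0.75 [0.165 0.166 0.167]
cup 829 [0.370075   0.02193805 0.05601093] [0.46135443 0.13996839 0.06793834]
tape 828 [0.70658328 0.04568203 0.03905413] [0.7927763  0.12993185 0.05095692]
```

View pics/crop_scene.png

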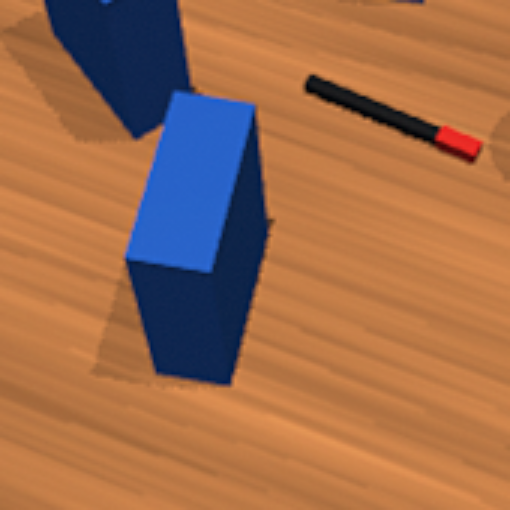

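View pics/crop_side.png

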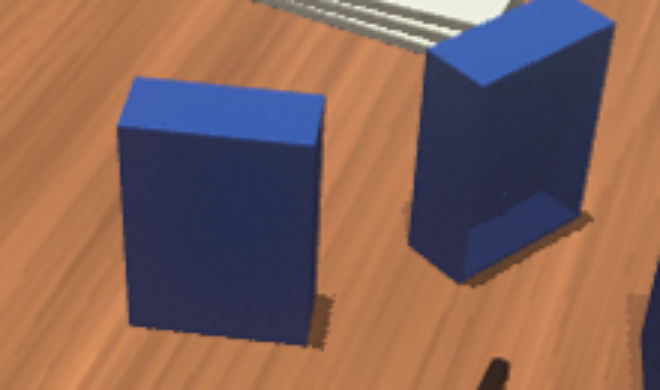

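Run:
```python
from h import *
a=np.load('pics/scene0.npz')['P'].reshape(-1,3);b=np.load('pics/side0.npz')['P'].reshape(-1,3)
for n,X in (('scene',a),('side',b)):
    q=X[(X[:,0]>.54)&(X[:,0]<.69)&(X[:,1]>-.17)&(X[:,1]<-.05)]
    t=q[(q[:,2]>.15)&(q[:,2]<.17)]; r=cv2.minAreaRect(t[:,:2].astype(np.float32)*1000); print(n,'top',r)
    f=q[(q[:,2]>.02)&(q[:,2]<.14)]
    if len(f)>100:
        # RANSAC plane fits
        rng=np.random.default_rng(0); rem=f
        for k in range(2):
            best=None
            for _ in range(300):
                p=rem[rng.choice(len(rem),3,False)]; nn=np.cross(p[1]-p[0],p[2]-p[0]); L=np.linalg.norm(nn)
                if L<1e-6: continue
                nn/=L; m=abs((rem-p[0])@nn)<.003
                if best is None or m.sum()>best.sum(): best=m
            s=rem[best]; c=s.mean(0); nn=np.linalg.svd(s-c,full_matrices=False)[2][2]
            print(' face',len(s),c.round(4),nn.round(3),np.degrees(np.arctan2(nn[1],nn[0])).round(1))
            rem=rem[~best]
            if len(rem)<100: break
    # carton plain side low
    g=X[(X[:,2]>.015)&(X[:,2]<.115)&(X[:,0]>.45)&(X[:,0]<.7)]
    g=g[abs(g[:,1]-(.132+(g[:,0]-.4)*.0892))<.02]
    print(' carton',len(g)); 
    if len(g)>300: pf=np.polyfit(g[:,0],g[:,1],1);print(pf,np.std(g[:,1]-np.polyval(pf,g[:,0])))
    d=X[(abs(X[:,2])<.01)&(X[:,0]>.5)&(X[:,0]<.7)&(X[:,1]>-.05)&(X[:,1]<.12)];print(' desk',len(d),np.median(d[:,2]))
    for nm,c,h in (('cup',(.42,.08),.065),('tape',(.75,.088),.048)):
        q=X[(np.hypot(X[:,0]-c[0],X[:,1]-c[1])<.06)&(X[:,2]>h-.01)&(X[:,2]<h+.008)]
        if len(q): print(nm,cv2.minEnclosingCircle(q[:,:2].astype(np.float32)*1000))
    m=X[(X[:,2]>.008)&(X[:,2]<.02)&(X[:,0]>.38)&(X[:,0]<.54)&(X[:,1]>-.13)&(X[:,1]<.03)]
    if len(m): print(' marker',m.min(0),m.max(0),cv2.minAreaRect(m[:,:2].astype(np.float32)*1000))
```

```text
scene top ((614.3757934570312, -114.74592590332031), (117.36227416992188, 50.99985885620117), 12.011362075805664)
 face 768 [ 0.67   -0.1019  0.0829] [-0.976 -0.216  0.001] -167.5
 face 624 [ 0.6088 -0.0905  0.0827] [ 0.213 -0.977 -0.001] -77.7
 carton 871
[0.08994954 0.108376  ] 0.005718934143045087
 desk 8141 -0.00028001715227732316
cup ((417.8753662109375, 80.49564361572266), 58.18193435668945)
tape ((750.5733642578125, 87.75119018554688), 42.40392303466797)
 marker [ 0.42798368 -0.12684525  0.00800828] [0.4487906  0.00764165 0.01757887] ((438.4073181152344, -59.74987030029297), (134.7853546142578, 15.850790023803711), 87.73822021484375)
side top ((613.2488403320312, -114.53628540039062), (115.36566925048828, 56.52113723754883), 12.586363792419434)
 face 3033 [ 0.6077 -0.0916  0.0825] [-0.213  0.977  0.001] 102.3
 face 131 [ 0.5574 -0.1278  0.0816] [-0.981 -0.193  0.003] -168.9
 carton 1770
[0.08781781 0.10470587] 0.001011546165453396
 desk 4672 -0.001158467968327026
cup ((408.37713623046875, 79.21831512451172), 57.38431167602539)
tape ((748.4277954101562, 86.92164611816406), 42.3425407409668)
 marker [ 0.4074339  -0.12773874  0.00816323] [0.44553691 0.02802897 0.01482529] ((433.8469543457031, -47.80757141113281), (33.0000114440918, 157.182373046875), 7.345782279968262)
```

C is confirmed. In the crops its closed floor faces the carton, its open side faces away, and it stands farthest from the base. Its y axis is at 102.3° against 95.1° for the carton normal, so it will need about 7° of yaw when pushed. I'll turn the tool first, then cross over.

```bash
python3 -m creep '0 0 10 0 0 0 100; 0 0 10 0 0 0 100; 0 0 10 0 0 0 100; 0 0 10 0 0 0 100; 0 0 10 0 0 0 100; 0 0 10 0 0 0 100'
python3 -c "
from h import *
s=monitor.sense();print(s['joints'].round(2),s['tool_pos'].round(3),s['ee_rot'].round(4),s['gripper_width'])"
```

```text
time: 1.55
tool_pos: [0.188, 0.5961, 0.2563]
ee_rot: [0.994, 0.106, -0.0, -0.0]
force: [0.5, 1.4, -0.2]
gripper_width: 0.606
[-1.4   0.69  0.11  1.58 -0.09  0.88 -1.04] [0.188 0.596 0.256] [ 9.944e-01  1.059e-01 -1.000e-04 -1.000e-04] 0.6063315818628798
```

```bash
python3 -m creep '0 0 0 1.8 5.7 0 100; 0 0 0 1.8 5.7 0 100; 0 0 0 1.8 5.7 0 100; 0 0 0 1.8 5.7 0 100; 0 0 0 1.8 5.7 0 100; 0 0 0 1.8 5.7 0 100; 0 0 0 1.8 5.7 0 100; 0 0 0 1.8 5.7 0 100'
python3 -c "
from h import *
s=monitor.sense();print(s['joints'].round(2),s['tool_pos'].round(3),s['ee_rot'].round(4),s['gripper_width'])"
```

```text
time: 2.55
tool_pos: [0.4283, 0.1805, 0.2566]
ee_rot: [0.994, 0.109, 0.001, -0.0]
force: [0.9, 0.1, 0.0]
gripper_width: 0.608
[-0.52  0.48  0.04  2.04 -0.03  0.62 -0.25] [0.428 0.181 0.257] [ 9.940e-01  1.089e-01  5.000e-04 -3.000e-04] 0.6082379172146967
```

```bash
python3 -m creep '0 0 0 1.7 5.7 0 100; 0 0 0 1.7 5.7 0 100; 0 0 0 1.7 5.7 0 100; 0 0 0 1.7 5.7 0 100; 0 0 0 1.7 5.7 0 100; 0 0 0 1.7 5.7 0 100; 0 0 0 1.7 5.7 0 100; 0 0 0 0 0 0 100'
python3 - <<'E'
from h import *
from scipy.spatial.transform import Rotation as R
s=monitor.sense();print(s['joints'].round(2),s['tool_pos'].round(4),s['ee_rot'].round(4),s['gripper_width'])
M=R.from_quat(s['ee_rot']).as_matrix(); print((M.T@(np.array([.629,-.184,.16])-s['tool_pos'])*100).round(2), np.degrees(np.arctan2(M[1,0],M[0,0])))
E
```

```text
time: 3.55
tool_pos: [0.6303, -0.1889, 0.2559]
ee_rot: [0.995, 0.105, 0.0, 0.002]
force: [-1.1, 0.4, -0.7]
gripper_width: 0.612
[0.22 0.73 0.   1.47 0.   0.94 0.43] [ 0.6303 -0.1889  0.2559] [9.945e-01 1.046e-01 5.000e-04 2.400e-03] 0.6115731346634293
[-0.03 -0.55  9.59] 12.005551927447096
```

```bash
python3 -m creep '0 0 0 0 0 5 100; 0 0 0 0 0 4.6 100; 0 0 0 0 0 0 100; 0 0 0 0 0 0 100'
python3 - <<'E'
from h import *
s=monitor.sense();print(s['tool_pos'].round(4),s['ee_rot'].round(4))
shot('side','side1.png');shot('scene','scene1.png')
E
```

```text
time: 4.05
tool_pos: [0.6308, -0.1816, 0.162]
ee_rot: [0.994, 0.109, 0.001, 0.0]
force: [-0.2, -0.8, 0.8]
gripper_width: 0.611
[ 0.6308 -0.1816  0.162 ] [9.94e-01 1.09e-01 1.20e-03 3.00e-04]
```

View pics/scene1.png

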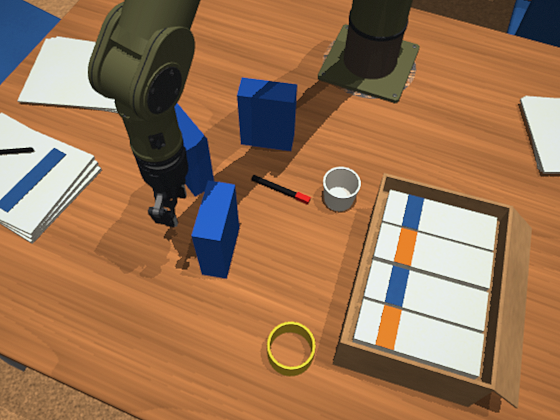

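View pics/side1.png

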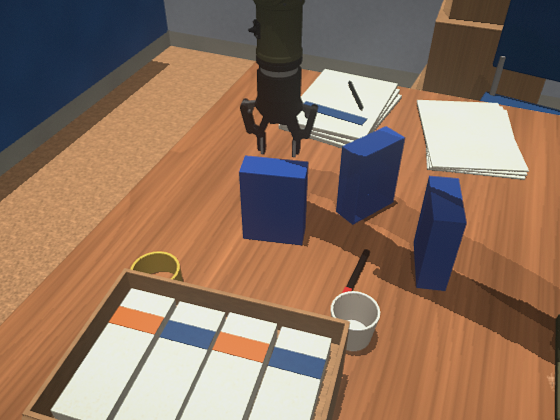

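The scene picture shows the gripper at (165,200) behind tray C and clear of B. The side picture shows both fingers centred on the tray, at (278,145) against a tray centre of about 274. Now I tip it gently.

```bash
python3 -m creep '0 0 0 0 -1 0 100; 0 0 0 0 -1 0 100; 0 0 0 0 -1 0 100; 0 0 0 0 -1 0 100; 0 0 0 0 -1 0 100; 0 0 0 0 -1 0 100'
python3 - <<'E'
from h import *
s=monitor.sense();print(s['tool_pos'].round(4),s['ee_rot'].round(4))
shot('side','side2.png')
E
```

```text
time: 4.9
tool_pos: [0.6165, -0.1226, 0.1602]
ee_rot: [0.994, 0.109, -0.0, -0.0]
force: [0.5, -0.8, 0.2]
gripper_width: 0.608
[ 0.6165 -0.1226  0.1602] [ 9.941e-01  1.088e-01 -1.000e-04 -1.000e-04]
```

View pics/side2.png

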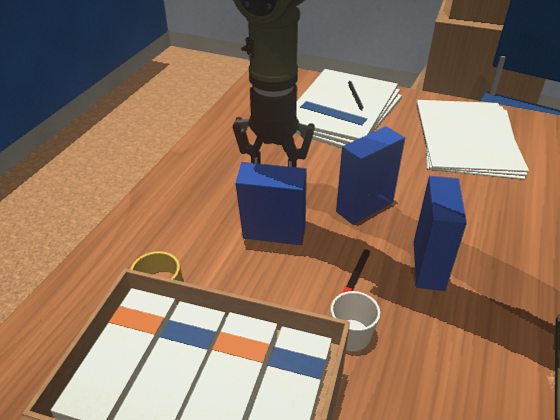

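The tray is leaning toward the carton: its top is now at (272,175) and the fingers are against its rear rim. I'll keep pushing.

```bash
python3 -m creep '0 0 0 0 -1 0 100; 0 0 0 0 -1 0 100; 0 0 0 0 -1 0 100; 0 0 0 0 0 0 100; 0 0 0 0 0 0 100; 0 0 0 0 0 0 100; 0 0 0 0 0 0 100'
python3 - <<'E'
from h import *
s=monitor.sense();print(s['tool_pos'].round(4),s['ee_rot'].round(4))
shot('side','side3.png')
E
```

```text
time: 5.82
tool_pos: [0.6103, -0.0945, 0.1602]
ee_rot: [0.994, 0.108, 0.0, 0.0]
force: [-0.3, -0.7, -0.2]
gripper_width: 0.61
[ 0.6103 -0.0945  0.1602] [9.941e-01 1.084e-01 0.000e+00 1.000e-04]
```

View pics/side3.png

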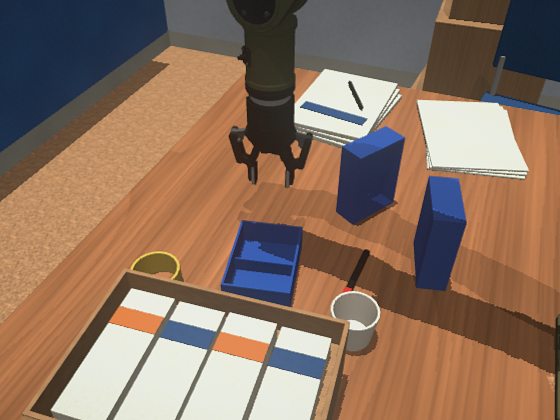

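The tray lies flat with its open side up, at about (263,262). I back off and measure the tray and the carton face.

```bash
python3 -m creep '0 0 0 0 3 0 100; 0 0 0 0 3 0 100; 0 0 0 0 0 0 100'
cat > m.py <<'E'
from h import *
import sys
def fit(c,tag):
    P=pts(c); col=c['color'].astype(int); blue=(col[...,2]>1.6*col[...,0])&(col[...,2]>40)
    q=P[blue&(P[...,2]>.044)&(P[...,2]<.056)&(P[...,0]>.48)&(P[...,0]<.72)&(P[...,1]>-.13)&(P[...,1]<.2)]
    r=cv2.minAreaRect(q[:,:2].astype(np.float32)*1000); B=cv2.boxPoints(r)
    print(tag,len(q),'c',np.round(r[0],1),'size',np.round(r[1],1),'ang',round(r[2],2),'corners',B.round(0).tolist())
    return P
for n in ('scene','side'):
    c=shot(n,n+'_'+sys.argv[1]+'.png'); P=fit(c,n)
    if n=='scene':
        v,u=np.mgrid[0:420,0:560]
        X=P.reshape(-1,3)
        g=X[(X[:,2]>.02)&(X[:,2]<.115)&(X[:,0]>.44)&(X[:,0]<.72)]
        g=g[abs(g[:,1]-(.106+g[:,0]*.0892))<.012]
        for _ in range(5):
            pf=np.polyfit(g[:,0],g[:,1],1); e=g[:,1]-np.polyval(pf,g[:,0]); g=g[abs(e)<max(.003,1.5*e.std())]
        print('plain side y=',pf,'n',len(g),'sd',e.std(),'z slope',np.polyfit(g[:,2],g[:,1]-np.polyval(pf,g[:,0]),1))
    else:
        X=P.reshape(-1,3);g=X[(abs(X[:,2]-.13)<.004)&(X[:,0]>.44)&(X[:,0]<.72)&(X[:,1]<.2)]
        xs=np.arange(.45,.72,.03); ys=[np.percentile(g[abs(g[:,0]-x)<.01,1],5) for x in xs]; print('rim',np.polyfit(xs,ys,1))
s=monitor.sense();print(s['time'],s['tool_pos'].round(4),s['ee_rot'].round(4),s['force'].round(1))
E
python3 m.py a
```

```text
time: 6.25
tool_pos: [0.6231, -0.1568, 0.1603]
ee_rot: [0.994, 0.106, 0.0, 0.001]
force: [-0.3, -0.6, -0.1]
gripper_width: 0.607
scene 734 c [591.5 -11. ] size [118.3 159.5] ang 12.79 corners [[516.0, 54.0], [551.0, -102.0], [667.0, -76.0], [631.0, 80.0]]
plain side y= [0.08873591 0.11251322] n 517 sd 0.002183409379552495 z slope [-0.02927074  0.00234905]
side 772 c [590.5 -11. ] size [115.6 163.9] ang 12.21 corners [[517.0, 57.0], [551.0, -103.0], [664.0, -79.0], [630.0, 81.0]]
rim [ 1.06344688 -0.53529926]
6.35 [ 0.623  -0.1523  0.1601] [ 9.941e-01  1.085e-01 -1.000e-04 -4.000e-04] [-0.2 -0.6  0.9]
```

View pics/scene_a.png

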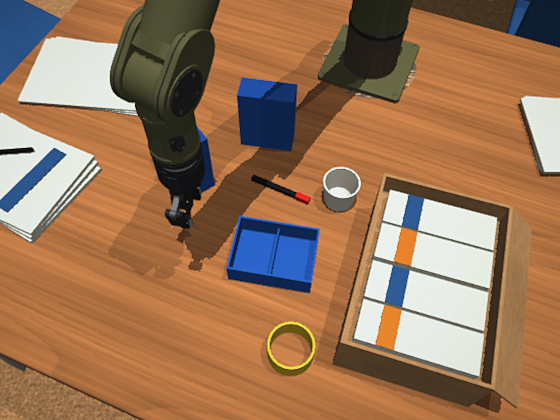

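The tray is centred at (0.591,-0.011) with yaw 12.4°, and its size fits 115 x 160 mm. The plain side is y ≈ 0.0887x + 0.1125 with yaw 5.1°, so the gap is about 95 mm. I lower the fingers behind its foot end.

```bash
python3 -m creep '0 0 0 0 0 4 60; 0 0 0 0 0 4 60; 0 0 0 0 0 4.2 60; 0 0 0 0 0 0 60; 0 0 0 0 0 0 60'
python3 - <<'E'
from h import *
s=monitor.sense();print(s['tool_pos'].round(4),s['ee_rot'].round(4),s['force'].round(1))
c=shot('scene','scene_b.png'); im=cv2.imread('pics/scene_b.png')[140:320,130:330]; cv2.imwrite('pics/scene_bc.png',cv2.resize(im,None,fx=3,fy=3))
P=pts(c);
E
```

```text
time: 6.98
tool_pos: [0.6242, -0.1519, 0.0396]
ee_rot: [0.994, 0.109, 0.001, -0.0]
force: [0.6, -0.3, 0.2]
gripper_width: 0.767
[ 0.6242 -0.1519  0.0396] [ 0.994   0.1092  0.001  -0.    ] [ 0.6 -0.3  0.2]
```

View pics/scene_bc.png

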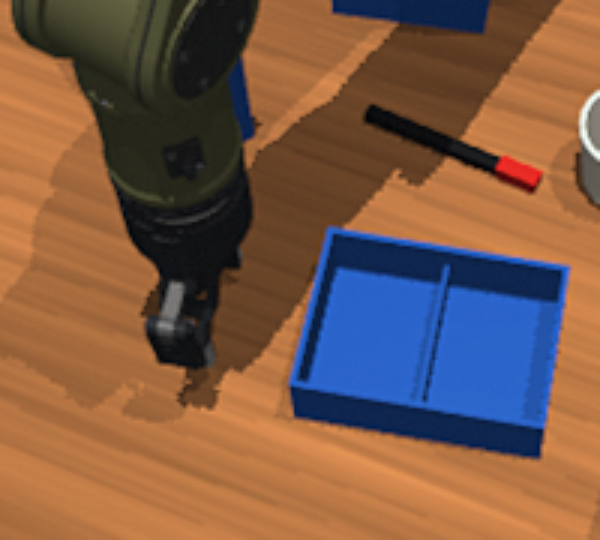

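```bash
python3 -m creep '0 0 0 0 -2 0.4 60; 0 0 0 0 -2 0 60; 0 0 0 0 -1 0 60; 0 0 0 0 -1 0 60; 0 0 0.8 0 -1 0 60; 0 0 0.8 0 -1 0 60; 0 0 0.8 0 -1 0 60; 0 0 0.8 0 -1 0 60; 0 0 0 0 0 0 60'
python3 m.py c
```

```text
time: 8.15
tool_pos: [0.6021, -0.0524, 0.034]
ee_rot: [0.997, 0.082, -0.0, -0.001]
force: [0.1, -0.4, -0.0]
gripper_width: 0.762
scene 678 c [586.3  37.3] size [118.3 158.9] ang 9.27 corners [[515.0, 106.0], [541.0, -51.0], [657.0, -32.0], [632.0, 125.0]]
plain side y= [0.08875866 0.11252586] n 510 sd 0.0021708083098306075 z slope [-0.06082125  0.00486996]
side 486 c [587.3  25.4] size [115.5 137.2] ang 9.39 corners [[519.0, 84.0], [542.0, -52.0], [655.0, -33.0], [633.0, 103.0]]
rim [ 0.8511792  -0.45818269]
8.25 [ 0.602  -0.0534  0.0339] [ 9.967e-01  8.140e-02 -5.000e-04 -8.000e-04] [-0.4 -0.1  0.5]
```

View pics/side_c.png

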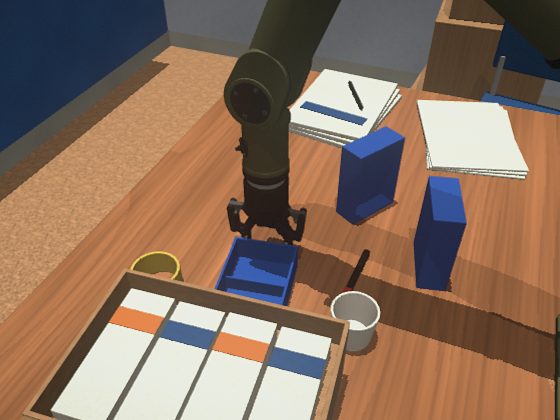

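The tray follows without slipping: it is at yaw 9.3°, as is the tool, with a gap of about 47 mm. I continue.

```bash
python3 -m creep '0 0 1.1 0 -1 0 60; 0 0 1.1 0 -1 0 60; 0 0 1.1 0 -1 0 60; 0 0 0.9 0 -1 0 60; 0 0 0 0 0 0 60'
python3 m.py d
```

```text
time: 8.88
tool_pos: [0.5958, -0.0199, 0.0342]
ee_rot: [0.999, 0.043, -0.001, 0.003]
force: [-1.7, -10.4, -0.0]
gripper_width: 0.759
scene 703 c [587.3  70.7] size [118.4 159.4] ang 5.08 corners [[521.0, 145.0], [535.0, -14.0], [653.0, -3.0], [639.0, 155.0]]
plain side y= [0.08963971 0.11201322] n 586 sd 0.0024627661694523384 z slope [ 0.09898464 -0.00793114]
side 426 c [588.8  39. ] size [115.8  99.6] ang 5.24 corners [[527.0, 83.0], [536.0, -16.0], [651.0, -5.0], [642.0, 94.0]]
rim [ 1.50343239 -0.82644599]
8.975 [ 0.5957 -0.0199  0.0342] [ 0.9991  0.0431 -0.0013  0.0032] [ -0.8 -11.6  -0.3]
```

View pics/scene_d.png

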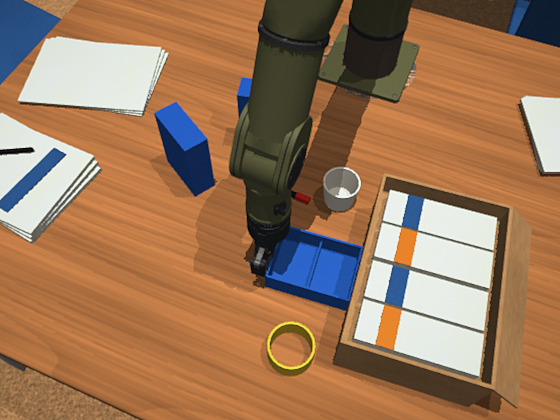

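A contact force of about 11 N shows the tray has met the carton at yaw 5.1°, which matches. I press slightly to seat it and check the gap in a crop.

```bash
python3 -m creep '0 0 0 0 -0.3 0 60; 0 0 0 0 -0.2 0 60; 0 0 0 0 0 0 60; 0 0 0 0 0 0 60'
python3 m.py e
python3 - <<'E'
import cv2
im=cv2.imread('pics/scene_e.png')[210:330,240:400]; cv2.imwrite('pics/e_c.png',cv2.resize(im,None,fx=5,fy=5,interpolation=cv2.INTER_CUBIC))
E
```

```text
time: 9.48
tool_pos: [0.5957, -0.0199, 0.0343]
ee_rot: [0.999, 0.042, -0.001, 0.006]
force: [-1.2, -17.7, -1.7]
gripper_width: 0.768
scene 703 c [587.   70.7] size [118.  159.9] ang 4.92 corners [[521.0, 145.0], [535.0, -14.0], [653.0, -4.0], [639.0, 155.0]]
plain side y= [0.08837056 0.1127477 ] n 583 sd 0.00247306580049426 z slope [-0.01021249  0.00082162]
side 432 c [588.8  39.1] size [115.7  98.2] ang 5.57 corners [[526.0, 82.0], [536.0, -15.0], [651.0, -4.0], [642.0, 94.0]]
rim [ 1.02525967 -0.53517897]
9.575 [ 0.5957 -0.0199  0.0343] [ 9.991e-01  4.190e-02 -9.000e-04  6.100e-03] [ -2.  -17.8  -0.9]
```

View pics/e_c.png

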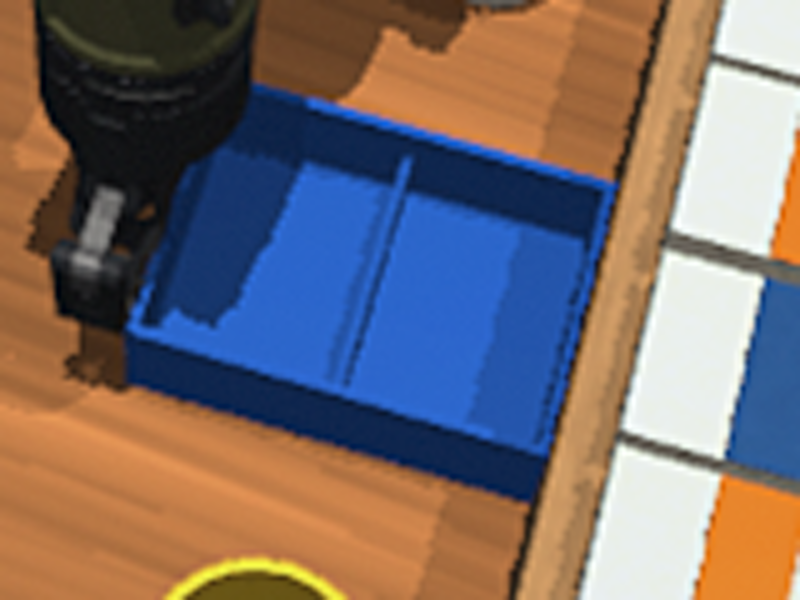

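It did not move under 18 N, so it is seated. I back off straight and check it hands-off.

```bash
python3 -m creep '0 0 0 0 0.5 0 60; 0 0 0 0 1 0 60; 0 0 0 0 3 0 60; 0 0 0 0 3 0 60; 0 0 0 0 2 -2 60; 0 0 0 0 1 -5 60; 0 0 0 0 0 -5 60; 0 0 0 0 0 0 60'
python3 m.py f
python3 - <<'E'
import cv2
im=cv2.imread('pics/scene_f.png')[210:330,240:400]; cv2.imwrite('pics/f_c.png',cv2.resize(im,None,fx=5,fy=5,interpolation=cv2.INTER_CUBIC))
E
```

```text
time: 10.58
tool_pos: [0.6094, -0.1143, 0.1586]
ee_rot: [0.999, 0.044, 0.005, 0.0]
force: [-0.1, -0.4, -0.9]
gripper_width: 0.764
scene 790 c [587.2  70.5] size [117.4 159.9] ang 5.06 corners [[522.0, 145.0], [536.0, -14.0], [653.0, -4.0], [639.0, 155.0]]
plain side y= [0.08826095 0.11278004] n 591 sd 0.00249517019109583 z slope [ 0.05662987 -0.0045076 ]
side 410 c [589.1  39.3] size [115.9  97.8] ang 5.29 corners [[527.0, 83.0], [536.0, -15.0], [651.0, -4.0], [642.0, 93.0]]
rim [ 1.06460528 -0.53607578]
10.675 [ 0.6064 -0.1136  0.1547] [ 9.99e-01  4.48e-02  7.00e-04 -5.00e-04] [ 0.4  0.7 -0.1]
```

View pics/f_c.png

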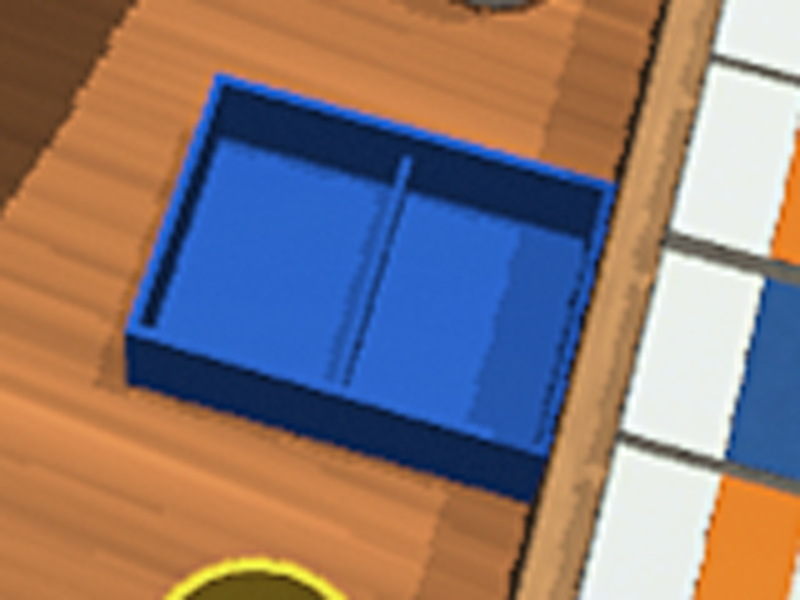

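View pics/side_f.png

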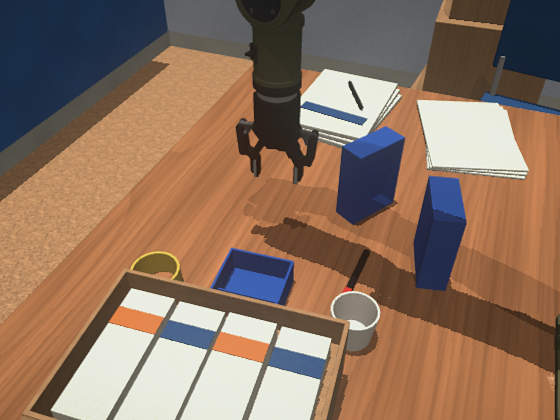

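Hands-off, the tray lies flat and open side up at yaw 5.06°, against the carton's 5.1°. Its lead end is against the plain side, and in the pictures the cup, tape, marker and both look-alikes sit where they started. I hand in.

```bash
python3 -c "
from h import *
a=cv2.imread('pics/side0.png').astype(int);b=cv2.imread('pics/side_f.png').astype(int)
for n,(r0,r1,c0,c1) in dict(cup=(290,350,328,382),tape=(250,280,130,182),marker=(250,292,345,372)).items(): print(n,(abs(a-b)[r0:r1,c0:c1].max(2)>60).mean().round(3))
print(robot.hand_in())"
```

```text
cup 0.035
tape 0.0
marker 0.534
the job is handed in; nothing more can be done
None
```

I tipped the farthest blue tray over towards the carton with two finger contacts on its top rim. It landed flat with its open side up. I then pushed it about 90 mm along the desk, turning it about 7° on the way, until it met the carton's plain side, and handed the job in at about 10.7 s.

**What the last checks showed:**
- **Flush fit:** with the fingers clear, the tray's yaw measured 5.06° in the scene camera and 5.3° in the side camera, against about 5.1° for the carton. It did not move when pressed at about 18 N, and the close-up shows no gap.
- **Clear of the robot:** the gripper stood well clear, with a wrist force reading under 1 N.
- **Cup and tape:** the side picture before and after showed no real change (3.5 % and 0 % of pixels).

**Checks that disagreed:**
- **Carton face:** a depth fit put the plain side about 13 mm farther away than where the tray stopped. The carton's top rim measurement, the contact force and the close-up all agree with contact, so I took that fit as biased.
- **Marker:** the same comparison flagged 53 % of the marker's pixels as changed. The arm's shadow falls there in the later picture, and by eye the marker is in the same place; I did not measure it again.

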